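Swap the flat lamp tray in the pile for the charged one

ROBOT

A 7-joint arm with a two-finger parallel gripper is mounted at the origin on the work surface. World frame = base frame: x ahead of the robot, y to its left, z up, the work surface at z = 0. Lengths are in m, angles in rad, forces in N, time in s.
With the tool pointing down it reaches from about 0.425 to 0.825 m from the base axis. Payload 3.6 kg.
Tool frame: the origin (TCP) lies where the fingers leave the gripper's body, on its centre line; the fingertips stand 73 mm ahead of it and the grasp point (between the pads) lies 54 mm ahead of it; x points along the fingers, y is the direction in which the jaws open and shut, and the axes are right-handed (so a half turn about x gives the same grasp; the last joint's range is limited). The gripper opens to 85 mm and grips with 20 to 120 N. Pads are 22 mm wide; open, the fingers measure 114 mm over their backs; the gripper's body (76 mm by 85 mm) begins 54 mm behind the grasp point. The pads swing forward as they close: fully open they stand 13 mm farther back than shut.
Start: joints at [1.23, 0.615, -0.013, 1.423, 0.008, 1.103, -0.04], TCP at [0.201, -0.618, 0.304] pointing down, gripper open.
Joint ranges: [-3.12, 3.12], [-0.3, 2.06], [-1.34, 1.32], [0.26, 2.42], [-1.36, 4.5], [0.01, 1.98], [-2.84, 2.84]. Speed limits (rad/s): [2.79, 2.79, 3.14, 3.14, 3.14, 3.14, 3.14].

INTERFACE

Orientations are given as a unit quaternion [x, y, z, w].
In Python, from station import arm, snapshot, camera_info, ticket gives the robot as it stands. Calls block until the motion is done:
- arm.movep(position, orientation): joint-space move of the TCP to a pose.
- arm.line_to(position, velocity=0.15, ori=None): straight line of the TCP; ori=None keeps the orientation; velocity is the mean speed in m/s.
- arm.move_j(angles): joint-space move.
- arm.move_gripper(opening, effort=None): opening from 0.0 (shut) to 1.0 (fully open); effort is the grip in N (None keeps the last); returns when the fingers have stopped.
- arm.pause(seconds).
- arm.ik(position, orientation): joint angles nearest the present ones, or None.
- snapshot(name): name is "side" or "top" or "wrist"; returns the picture (400x640x3 uint8, blue, green, red); there is no depth.
- camera_info(name): a dict with "fx", "fy", "cx", "cy" (pixels), "dist_coeffs" ([k1, k2, p1, p2, k3] as OpenCV has them; the pictures are not rectified), "R" (3x3) and "t" (3): a world point X has camera coordinates R X + t; the wrist camera has in their place "T_tool_cam" (4x4, takes a point from camera to tool coordinates, whose origin is the TCP and whose axes are the tool frame's). Camera axes: x right, y down, z forward; pixel columns grow to the right and rows downward; lengths in m; the calibration is good to about 2 mm. A picture is of the moment at which its call begins: read the wrist's pose just before it. camera_info takes no time and is no camera call.
A pose or a line that the arm cannot do raises arm.MotionError and nothing moves.
- ticket.finish_job(): hands the job in, once; it reports no verdict.
Readings, each from a call of its own:
- arm.read_time(): time.
- arm.read_joint_positions(): joint angles.
- arm.read_dq(): joint speeds.
- arm.read_effort(): joint torques, N m.
- arm.read_tool_pos(): TCP position.
- arm.read_eef_rot(): TCP orientation.
- arm.read_ft_force(): force on the tool from outside, world axes, zero at the start.
- arm.read_wrist_torque(): the same for the moment, N m.
- arm.read_opening(): opening from 0.0 (shut) to 1.0 (fully open).
Only numpy, scipy, OpenCV 4.12 (cv2) and the standard library are available. Lean on these libraries where they do the work, as an engineer would, in place of code of your own. Each camera call takes 0.05 s, during which the arm holds its last target.

TASK

The red tray in the pile is flat and the green one on the charger is full: turn the charger's dial to off before you take the green tray off, then lift the trays above the red one away, put the red tray squarely on the charger's bed with its copper contacts towards the contact head, and only then turn the dial to the green mark. Let the green tray take the red one's place on the grey tray and restack the others on it in their old order, with the white tray, if there is one on the desk, last on top, the pile square and flush. Keep the trays level and do not disturb the mug or the torch; should something get knocked aside, put it right.

Things in the scene. Friction and masses are not known exactly. Their poses are not given: they have to be found in the camera images.
- grey_tray: Grey lamp tray. Origin: centre of underside; x along its length, towards its contact end; z up. Alike but for colour. 190 x 136 x 42 mm, 0.45 to 0.8 kg, open on top, floor and walls 4 mm, flat underside. Bottom of the pile, on the desk; piled trays rest on the rim below, 42 mm apart, contact ends the same way at the start.
- red_tray: Red lamp tray. Origin: centre of underside; x along its length, towards its contact end; z up. Alike but for colour. Flat lamps; starts directly on the grey tray. Every tray has a grip wall 12 mm thick across its middle (along y, at x = 0), from the floor up to 40 mm: pinch it from above, fingers closing along x. 55 mm are free either side of it.
- red_tray_contacts (a point): Outer face of the red tray's contact block: 101 mm along +x from the tray's centre, 19 mm above its underside. The block is black with two copper strips, 62 mm wide, and stands out 6 mm from the +x end wall, 6 to 32 mm up; the other end wall is bare.
- blue_tray: Blue lamp tray. Origin: centre of underside; x along its length, towards its contact end; z up. Alike but for colour. Starts directly on the red tray. At both ends of every tray a fixed row of four black lamps with amber lenses, 38 mm high, fills the last 35 mm.
- yellow_tray: Yellow lamp tray. Origin: centre of underside; x along its length, towards its contact end; z up. Alike but for colour. When there, starts directly on the blue tray.
- green_tray: Green lamp tray. Origin: centre of underside; x along its length, towards its contact end; z up. Alike but for colour. Charged; starts on the charger's bed.
- white_tray: White lamp tray. Origin: centre of underside; x along its length, towards its contact end; z up. Alike but for colour. When there, starts alone on the desk, between the pile and the charger, nearer the robot than the blotter.
- charger: Fixed charger, 305 x 160 mm. Origin on the desk under the middle of its bed; x points from bed to console. Bed 12 mm above the desk; grey rails, 20 mm above the desk, at its sides (inner faces y = +-74 mm) and free end (x = -102 mm). Console: grey block, x = 108 to 198 mm, 58 mm high, with the dial on top and the contact head on its face towards the bed.
- charger_bed (a point): Centre of the top of the charger's bed, 12 mm above the desk. A tray lies centred here, lengthwise between the rails, contact end towards the console, with 6 mm of play all round.
- charger_head (a point): Middle of the contact head (black, copper springs) on the console's face: 108 mm along the charger's +x from its origin, 31 mm up.
- dial (a joint): Charge dial, rad. 0: white pointer line at the white mark (off, a stop; pointer towards the bed); grows clockwise seen from above; 0.8: pointer at the green mark; 1.6: other stop. Stays where it is left (about 0.06 N m of friction).
- dial_grip (a point): On the dial's upright axis, 153 mm along the charger's +x, 88 mm above the desk. Dial: black disc 52 mm across, 8 mm high, on the console top, with an upright grip bar on it 50 mm long, 14 mm thick, its top 98 mm above the desk. This frame turns with the dial: bar along its x, white pointer line on its -x half.
- blotter: Green desk blotter, 140 (x) x 260 (y) x 2 mm, fixed, in the middle of the desk; free, and a good place to set trays aside. Origin: centre of its underside.
- mug: White mug, 82 mm across, 95 mm high, not to be disturbed. Origin: centre of its underside.
- torch: Yellow and black torch lying on the desk, 170 x 42 x 42 mm, not to be disturbed.

How it is judged:
On the way, in this order (a step that is already met when the one before it is completed fails the run):
1. dial turned to off while the green tray is still on the charger (value of joint dial below 0.15 rad and horizontal distance between green_tray and charger_bed below 0.03 m and height (world z) of green_tray below 0.025 m), for 0.2 s.
2. red tray set on the charger's bed, contacts towards the head, and let go, with the dial still off (horizontal distance between red_tray and charger_bed below 0.012 m and x of red_tray_contacts in the frame of charger above 0.085 m and height (world z) of red_tray below 0.017 m and angle between the x axis of red_tray and the x axis of charger, either way round below 0.15 rad and angle between red_tray's own z axis and vertical below 0.05 rad and value of joint dial below 0.2 rad and contact force between the fingers and red_tray below 0.3 N and linear speed of red_tray below 0.02 m/s), for 0.2 s.
At the end, for the whole second after the job is handed in: Red tray flat on the bed within 12 mm and 0.15 rad, contacts to the head; dial within 0.15 rad of the green mark. Pile on the grey tray on the desk: green, blue, yellow, white, each within 18 mm and 0.2 rad of the one below (white within 30 mm of the blue one), flat, at rest (horizontal distance between red_tray and charger_bed below 0.012 m and x of red_tray_contacts in the frame of charger above 0.085 m and height (world z) of red_tray below 0.017 m and angle between the x axis of red_tray and the x axis of charger, either way round below 0.15 rad and angle between each of red_tray, white_tray's own z axis and vertical below 0.05 rad and value of joint dial between 0.65 and 0.95 rad and height (world z) of grey_tray below 0.006 m and horizontal distance between green_tray and grey_tray below 0.018 m and z of green_tray in the frame of grey_tray between 0.036 and 0.048 m and angle between the x axis of each of green_tray, white_tray and the x axis of grey_tray, either way round below 0.2 rad and horizontal distance between blue_tray and green_tray below 0.018 m and z of blue_tray in the frame of green_tray between 0.036 and 0.048 m and angle between the x axis of blue_tray and the x axis of green_tray, either way round below 0.2 rad and horizontal distance between yellow_tray and blue_tray below 0.018 m and z of yellow_tray in the frame of blue_tray between 0.036 and 0.048 m and angle between the x axis of yellow_tray and the x axis of blue_tray, either way round below 0.2 rad and horizontal distance between white_tray and yellow_tray below 0.018 m and horizontal distance between white_tray and blue_tray below 0.03 m and z of white_tray in the frame of grey_tray above 0.12 m and z of white_tray in the frame of yellow_tray above 0.036 m and linear speed of each of grey_tray, red_tray, blue_tray, yellow_tray, green_tray, white_tray below 0.02 m/s); the robot touches nothing.
It fails at once if a tray is tipped by more than 35 degrees (angle between any of grey_tray, red_tray, blue_tray, yellow_tray, green_tray, white_tray's own z axis and vertical above 0.61 rad).
It fails at once if the mug or the torch is moved more than 60 mm, or the mug knocked over (distance of any of mug, torch from where it was at the start of the episode above 0.06 m or angle between mug's own z axis and vertical above 0.6 rad).
Of yellow_tray, white_tray only 1 to 2 are there at a start; the rules pass over those that are not, and their reading is None.
At some moment in a run one of blue_tray, yellow_tray, white_tray may be knocked a few centimetres aside while the robot is not near it.
It also fails if it takes over 210 s, if anything falls off the work surface, if the arm or the gripper's body presses on something with over 40 N, if the wrist force passes 120 N, or if a joint passes its speed limit or range.

## Working session

There is one attempt and no reset: what is moved stays moved. The work goes in short steps, each a Python script; the robot and the scene stay as the last script left them, time stands still between calls to the robot, and variables do not carry over. Pictures are saved under pics/ and viewed, and the job is handed in when it is done.

```bash
ls; mkdir -p pics
python3 - <<'E'
from station import arm, snapshot, camera_info, ticket
import cv2
for n in ["side","top","wrist"]:
    cv2.imwrite(f"pics/{n}0.png",snapshot(n)); print(n,camera_info(n))
print(arm.read_time(),arm.read_tool_pos(),arm.read_eef_rot(),arm.read_opening())
E
```

```text
pics
side {'fx': 362.52905884162305, 'fy': 362.52905884162305, 'cx': 318.5817161910298, 'cy': 198.7241745394538, 'dist_coeffs': array([-0.07059999,  0.        ,  0.        ,  0.        ,  0.        ]), 'R': array([[-0.33443658, -0.94240926, -0.00411814],
       [-0.78343625,  0.28044467, -0.55459753],
       [ 0.52381276, -0.1822514 , -0.83210854]]), 't': array([0.25998414, 0.49250339, 0.68079197])}
top {'fx': 375.7772953062196, 'fy': 375.7772953062196, 'cx': 321.5598270045664, 'cy': 202.9170115963361, 'dist_coeffs': array([-0.07100952,  0.        ,  0.        ,  0.        ,  0.        ]), 'R': array([[-0.01327148, -0.99990938,  0.00225599],
       [-0.98970398,  0.0128144 , -0.14255465],
       [ 0.14251282, -0.00412467, -0.98978436]]), 't': array([0.04452556, 0.61704907, 1.01496526])}
wrist {'fx': 286.168286663499, 'fy': 286.168286663499, 'cx': 318.603755574134, 'cy': 196.4508966990235, 'dist_coeffs': array([-0.03662663,  0.        ,  0.        ,  0.        ,  0.        ]), 'T_tool_cam': array([[-4.50565094e-04, -2.65565186e-01,  9.64092801e-01,
        -6.92680791e-02],
       [ 9.99999271e-01, -1.19970934e-03,  1.36878660e-04,
         1.56109391e-03],
       [ 1.12028093e-03,  9.64092160e-01,  2.65565533e-01,
        -6.61220061e-02],
       [ 0.00000000e+00,  0.00000000e+00,  0.00000000e+00,
         1.00000000e+00]])}
0.15 [ 0.20113098 -0.61763997  0.30299964] [-0.69824468 -0.11154261  0.69848118 -0.11016649] 0.999068672183318
```

View pics/top0.png

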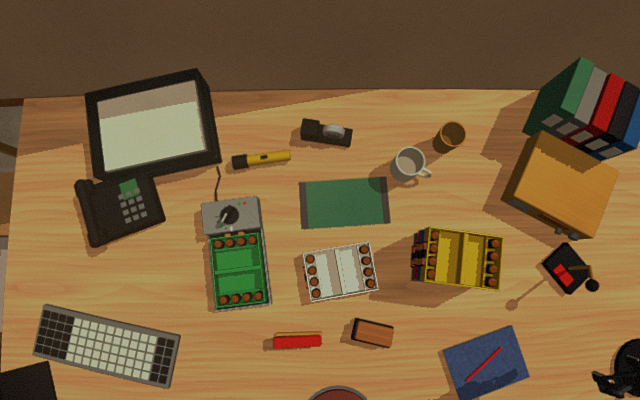

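View pics/side0.png

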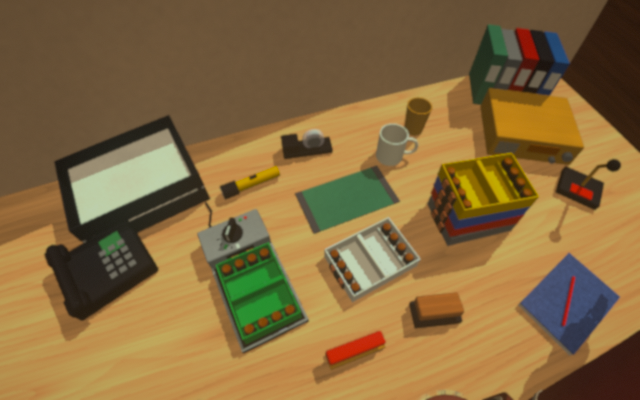

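View pics/wrist0.png

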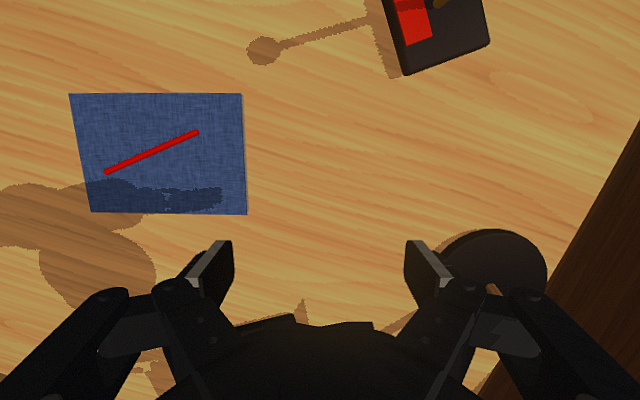

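```bash
cat > h.py <<'E'
import numpy as np, cv2
from station import arm, snapshot, camera_info, ticket
from scipy.spatial.transform import Rotation as Ro
def cam(n):
    ci=camera_info(n); K=np.array([[ci['fx'],0,ci['cx']],[0,ci['fy'],ci['cy']],[0,0,1.]])
    if 'R' in ci: R=np.array(ci['R']);t=np.array(ci['t'])
    else:
        T=np.eye(4);T[:3,:3]=Ro.from_quat(arm.read_eef_rot()).as_matrix();T[:3,3]=arm.read_tool_pos()
        W=np.linalg.inv(T@np.array(ci['T_tool_cam']));R=W[:3,:3];t=W[:3,3]
    return K,np.array(ci['dist_coeffs']),R,t
def shot(n,name=None):
    c=cam(n); im=snapshot(n)
    if name: cv2.imwrite(f'pics/{name}.png',im); np.savez(f'pics/{name}.npz',K=c[0],d=c[1],R=c[2],t=c[3])
    return im,c
def load(name):
    z=np.load(f'pics/{name}.npz');return cv2.imread(f'pics/{name}.png'),(z['K'],z['d'],z['R'],z['t'])
def plane(c,px,z):
    K,d,R,t=c
    u=cv2.undistortPoints(np.array(px,float).reshape(-1,1,2),K,d).reshape(-1,2)
    D=np.c_[u,np.ones(len(u))]@R; C=-R.T@t
    return C+D*((z-C[2])/D[:,2])[:,None]
def proj(c,X):
    K,d,R,t=c
    return cv2.projectPoints(np.array(X,float).reshape(-1,1,3),cv2.Rodrigues(R)[0],t,K,d)[0].reshape(-1,2)
def down(th):
    """tool down, jaw axis (tool y) along world heading th"""
    y=np.array([np.cos(th),np.sin(th),0]);x=np.array([0,0,-1.]);z=np.cross(x,y)
    return Ro.from_matrix(np.c_[x,y,z]).as_quat()
E
python3 - <<'E'
from h import *
im,c=shot('top','t1'); im2,c2=shot('side','s1')
for n in (c,c2): print(-n[2].T@n[3])
cv2.imwrite('pics/t1a.png',cv2.resize(im[170:310,195:395],None,fx=4,fy=4,interpolation=cv2.INTER_CUBIC))
cv2.imwrite('pics/t1b.png',cv2.resize(im[140:310,390:530],None,fx=3.5,fy=3.5,interpolation=cv2.INTER_CUBIC))
print(plane(c,[(228,214)],.098),plane(c,[(240,270),],.054),plane(c,[(341,271)],.042),plane(c,[(462,259)],.168),plane(c,[(344,203)],.002))
print(Ro.from_quat(arm.read_eef_rot()).as_matrix())
E
```

```text
[0.46664128 0.04080081 1.09245951]
[0.1161857  0.2309668  0.84070462]
[[0.58313825 0.28710854 0.098     ]] [[0.43364547 0.26205086 0.054     ]] [[ 0.42739268 -0.01470007  0.042     ]] [[ 0.45568546 -0.30716916  0.168     ]] [[ 0.62255172 -0.02954905  0.002     ]]
[[-3.53918489e-04  3.09689927e-01 -9.50837538e-01]
 [ 1.20008870e-03 -9.50836781e-01 -3.09690128e-01]
 [-9.99999217e-01 -1.25069445e-03 -3.51366654e-05]]
```

View pics/t1a.png

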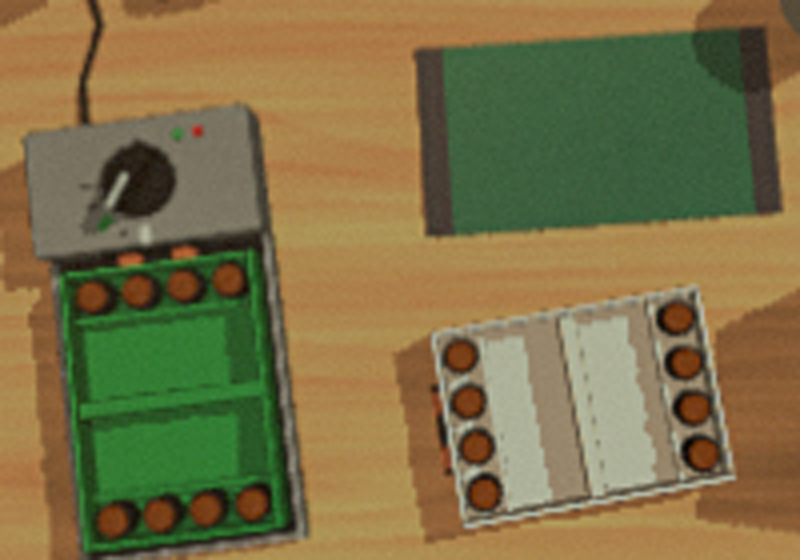

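View pics/t1b.png

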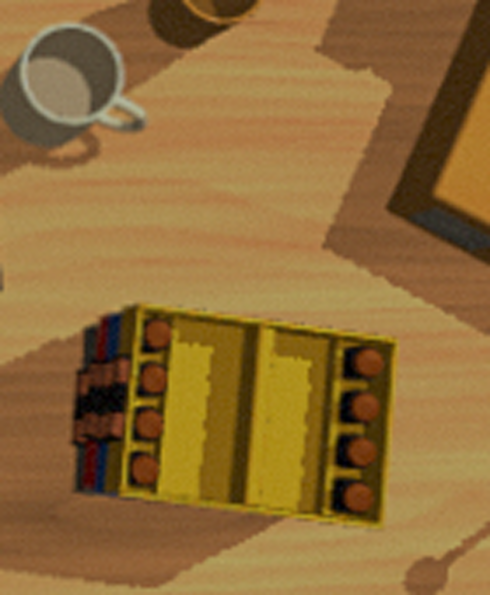

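Run:
```python
from h import *
im,c=load('t1')
def pc(x0,y0,s,pts): return [(x0+(a+.5)/s-.5,y0+(b+.5)/s-.5) for a,b in pts]
def rep(n,P):
    P=P[:,:2]; d=[np.linalg.norm(P[i]-P[(i+1)%4]) for i in range(4)]
    print(n,'ctr',P.mean(0).round(4),'sides',np.round(d,3)); print('   edge headings',[round(float(np.arctan2(*(P[i]-P[(i+1)%4])[::-1])),3) for i in range(4)])
rep('yellow',plane(c,pc(390,140,3.5,[(137,307),(395,342),(381,523),(125,490)]),.168))
rep('white',plane(c,pc(195,170,4,[(433,333),(695,288),(733,478),(466,524)]),.042))
rep('green',plane(c,pc(195,170,4,[(62,272),(262,252),(292,530),(85,552)]),.054))
rep('console',plane(c,pc(195,170,4,[(24,135),(247,105),(262,233),(36,258)]),.058))
rep('blot',plane(c,pc(195,170,4,[(415,49),(765,27),(782,212),(427,236)]),.002))
print('dial',plane(c,pc(195,170,4,[(138,180)]),.066),'pointer',plane(c,pc(195,170,4,[(130,172),(105,210)]),.098))
print('mug',plane(c,[(409,163)],.095))
q0=arm.read_joint_positions()
for nm,p,hs in [('dial',(.59,.29,.142),(1.0,-2.15,1.7,-1.45)),('pile',(.456,-.307,.30),(1.37,-1.77)),('pilelow',(.456,-.307,.089),(1.37,-1.77)),('pilehi',(.456,-.307,.33),(1.37,-1.77)),('blot',(.62,-.03,.25),(1.57,-1.57)),('green',(.434,.262,.101),(.127,-3.01)),('greenhi',(.434,.262,.3),(.127,-3.01)),('white',(.427,-.015,.089),(1.75,-1.39)),('whitehi',(.427,-.015,.2),(1.75,-1.39)),('whitehh',(.427,-.015,.3),(1.75,-1.39))]:
    for h in hs:
        q=arm.ik(p,down(h)); print(nm,h,None if q is None else np.round(q,2))
```

```text
yellow ctr [ 0.4575 -0.3126] sides [0.188 0.128 0.184 0.128]
   edge headings [1.421, -0.151, -1.72, 3.027]
white ctr [ 0.4276 -0.0123] sides [0.185 0.133 0.186 0.132]
   edge headings [1.726, 0.171, -1.419, -2.977]
green ctr [0.4345 0.2668] sides [0.14  0.19  0.142 0.191]
   edge headings [1.66, 0.114, -1.472, -3.038]
console ctr [0.5843 0.2911] sides [0.158 0.09  0.158 0.087]
   edge headings [1.692, 0.126, -1.472, -3.014]
blot ctr [ 0.625  -0.0298] sides [0.26  0.138 0.259 0.139]
   edge headings [1.622, 0.052, -1.517, -3.083]
dial [[0.58511454 0.29186902 0.066     ]] pointer [[0.58686778 0.28954733 0.098     ]
 [0.56155745 0.30581793 0.098     ]]
mug [[ 0.71756916 -0.20421023  0.095     ]]
dial 1.0 [-0.14  0.88 -0.64  1.55  0.62  0.92  0.01]
dial -2.15 [-0.56  0.8   0.12  1.56 -0.12  0.78 -2.54]
dial 1.7 [-0.12  0.9  -0.68  1.55  0.66  0.94  0.68]
dial -1.45 [-0.44  0.8  -0.08  1.56  0.08  0.79 -2.01]
pile 1.37 [ 1.01  0.55 -0.72  1.71  0.41  1.04  1.52]
pile -1.77 [ 0.5   0.46  0.07  1.73 -0.04  0.96 -1.18]
pilelow 1.37 [ 0.87  0.82 -0.51  1.9   0.67  0.6   1.3 ]
pilelow -1.77 [ 0.5   0.76  0.08  1.91 -0.12  0.47 -1.1 ]
pilehi 1.37 [ 1.02  0.52 -0.73  1.67  0.38  1.1   1.55]
pilehi -1.77 [ 0.51  0.43  0.07  1.68 -0.03  1.03 -1.18]
blot 1.57 [ 0.45  0.74 -0.79  1.57  0.57  1.08  1.09]
blot -1.57 [ 0.04  0.62 -0.05  1.58  0.04  0.94 -1.59]
green 0.127 [-0.47  0.71 -0.18  2.02  0.27  0.44 -0.73]
green -3.01 [ 0.07  1.03 -1.15  2.    1.18  1.01  1.58]
greenhi 0.127 [-0.03  0.51 -0.84  1.82  0.45  1.01 -0.92]
greenhi -3.01 [ 0.12  0.63 -1.15  1.82  0.64  1.12  2.02]
white 1.75 [ 0.21  0.7  -0.33  2.24  0.74  0.32  0.99]
white -1.39 [-0.03  0.68  0.03  2.24 -0.08  0.22 -1.33]
whitehi 1.75 [ 0.5   0.54 -0.74  2.15  0.59  0.67  1.11]
whitehi -1.39 [ 0.06  0.44 -0.11  2.16  0.09  0.54 -1.5 ]
whitehh 1.75 [ 0.71  0.43 -1.01  2.01  0.45  0.94  1.21]
whitehh -1.39 [ 0.19  0.29 -0.27  2.03  0.1   0.84 -1.52]
```

Run:
```python
from h import *
arm.movep((.53,.27,.30),down(1.0)); print(arm.read_time(),np.round(arm.read_joint_positions(),2))
im,c=shot('wrist','w1'); cv2.imwrite('pics/w1.png',im)
```

```text
3.5583 [ 0.13  0.83 -1.25  1.58  0.8   1.33 -0.22]
```

View pics/w1.png

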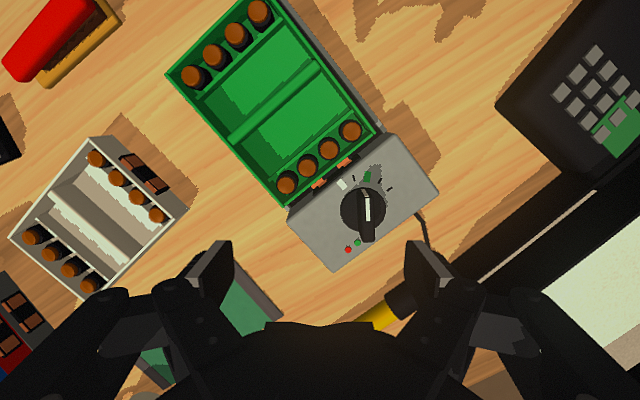

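Run:
```python
import cv2
im=cv2.imread('pics/w1.png'); cv2.imwrite('pics/w1a.png',cv2.resize(im[120:280,275:450],None,fx=4,fy=4,interpolation=cv2.INTER_CUBIC)[:600])
```

```text
(no output)
```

View pics/w1a.png

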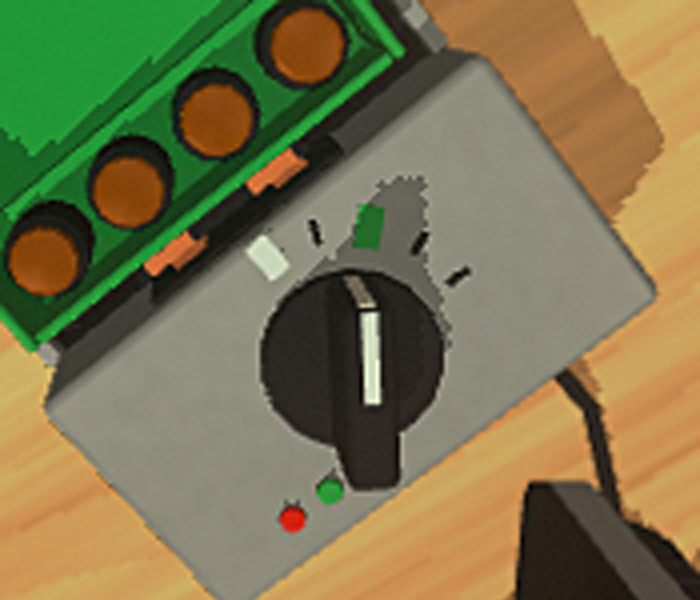

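Run:
```python
from h import *
im,c=load('w1')
pc=lambda pts:[(275+(a+.5)/4-.5,120+(b+.5)/4-.5) for a,b in pts]
print('disc',plane(c,pc([(352,357)]),.066))
B=plane(c,pc([(368,308),(371,488),(369,312),(373,403)]),.098);print('bar',B, B[:2].mean(0),np.linalg.norm(B[0]-B[1]))
for i in (0,2):
    d=B[i]-B[i+1];print(np.arctan2(d[1],d[0]))
# console top corners: bed-left, bed-right(of image), far right, 
P=plane(c,pc([(48,405),(485,55),(655,293),(225,605)]),.058)
print(P); 
for i in range(4):
    d=P[i]-P[(i+1)%4];print(np.linalg.norm(d),np.arctan2(d[1],d[0]))
print('ctr',P.mean(0))
```

```text
disc [[0.58211624 0.29151399 0.066     ]]
bar [[0.56199042 0.3025249  0.098     ]
 [0.60385592 0.27896894 0.098     ]
 [0.56300489 0.3022163  0.098     ]
 [0.58407297 0.29107291 0.098     ]] [0.58292317 0.29074692 0.098     ] 0.04803751953300075
2.6290831604040448
2.6550753921112555
[[0.54991743 0.21007862 0.058     ]
 [0.53150466 0.36406818 0.058     ]
 [0.61520078 0.37286259 0.058     ]
 [0.63227453 0.21858758 0.058     ]]
0.15508647564018238 -1.4517898305529484
0.08415688864175154 -3.0369013181326334
0.15521691750510055 1.6810186467444936
0.08279549976899767 0.10295261840044198
ctr [0.58222435 0.29139924 0.058     ]
```

```bash
cat >> h.py <<'E'
def st(): print('t',round(arm.read_time(),2),'p',np.round(arm.read_tool_pos(),4),'q',np.round(arm.read_joint_positions(),2),'F',np.round(arm.read_ft_force(),1),'o',round(arm.read_opening(),3))
E
python3 - <<'E'
from h import *
x,y=.5826,.2912
arm.movep((x,y,.22),down(1.07)); st()
arm.line_to((x,y,.146),velocity=.12); st()
arm.move_gripper(0.0,effort=40); st()
for h in np.linspace(1.07,1.70,5)[1:]:
    arm.movep((x,y,.146),down(h))
st(); print(arm.read_wrist_torque())
arm.move_gripper(0.6); arm.line_to((x,y,.22),velocity=.15)
arm.movep((.53,.27,.30),down(1.0)); st()
im,c=shot('wrist','w2')
cv2.imwrite('pics/w2a.png',cv2.resize(im[120:280,275:450],None,fx=4,fy=4,interpolation=cv2.INTER_CUBIC)[:600])
E
```

```text
t 4.08 p [0.5819 0.2915 0.2201] q [ 0.06  0.97 -1.17  1.5   0.92  1.29 -0.15] F [-0.3  1.   0.9] o 1.001
t 4.85 p [0.5827 0.2917 0.1467] q [ 0.05  1.05 -1.11  1.56  1.    1.18 -0.2 ] F [ 0.2 -0.3 -0.1] o 1.005
t 5.5 p [0.5836 0.293  0.1467] q [ 0.05  1.06 -1.11  1.55  1.    1.18 -0.2 ] F [ 2.7  4.2 -1.8] o 0.154
t 6.57 p [0.5836 0.2924 0.1466] q [ 0.07  1.11 -1.22  1.55  1.08  1.26  0.38] F [ 2.5  4.5 -1.7] o 0.154
[ 0.70086878 -0.75144233 -0.04860052]
t 8.32 p [0.5303 0.2692 0.2986] q [ 0.13  0.82 -1.23  1.58  0.79  1.32 -0.21] F [ 0.3  0.  -0.4] o 0.596
```

View pics/w2a.png

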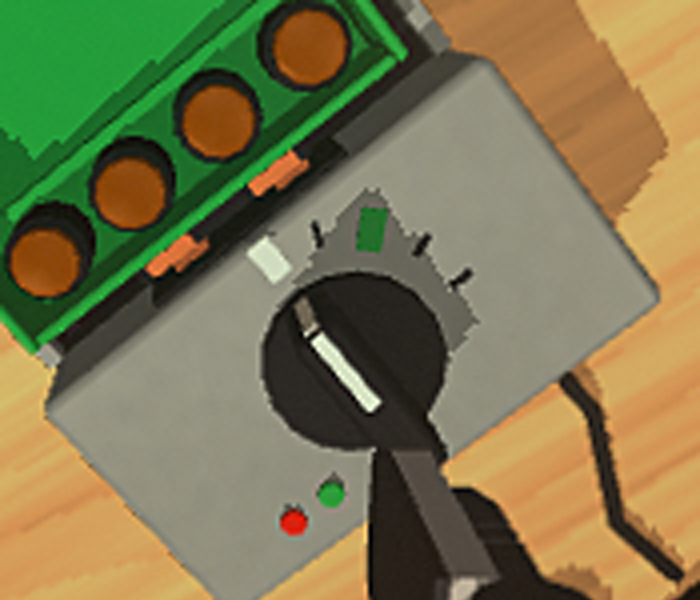

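View pics/w2.png

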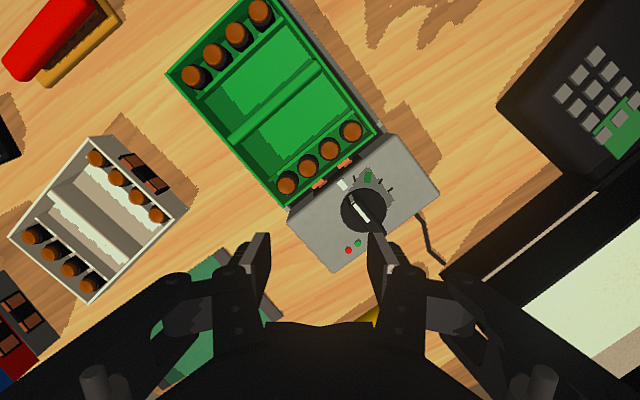

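Run:
```python
from h import *
im,c=load('w2')
pc=lambda pts:[(275+(a+.5)/4-.5,120+(b+.5)/4-.5) for a,b in pts]
B=plane(c,pc([(313,336),(375,408)]),.098);d=B[0]-B[1];print('pointer',np.arctan2(d[1],d[0])%6.283)
B=plane(c,pc([(262,238),(284,280)]),.058);print('mark',B, np.arctan2(*( B.mean(0)-[.5836,.2925,0])[1::-1]))
cv2.imwrite('pics/w2b.png',cv2.resize(im[0:215,155:410],None,fx=2.75,fy=2.75,interpolation=cv2.INTER_CUBIC))
```

```text
pointer 3.2798828955227735
mark [[0.54078971 0.28767851 0.058     ]
 [0.55427158 0.28658865 0.058     ]] -2.993895498919296
```

View pics/w2b.png

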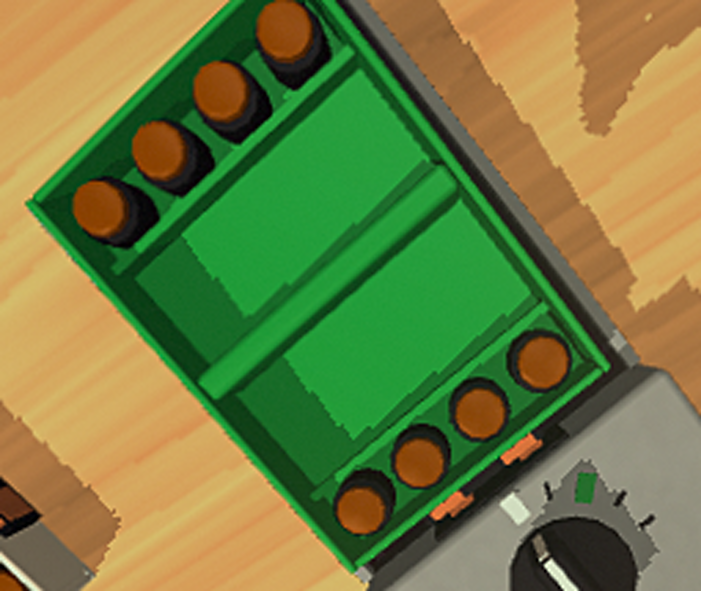

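```bash
cat >> h.py <<'E'
HS={'yellow':[(22,130,60),(34,255,255)],'green':[(50,140,40),(70,255,255)],'blue':[(105,110,25),(130,255,255)],'white':[(0,0,110),(179,60,255)],'red':None,'grey':[(0,0,40),(179,50,200)]}
def mask(im,col):
    h=cv2.cvtColor(cv2.medianBlur(im,3),cv2.COLOR_BGR2HSV)
    if col=='red': m=cv2.inRange(h,(0,150,40),(6,255,255))|cv2.inRange(h,(172,150,40),(179,255,255))
    else: m=cv2.inRange(h,*HS[col])
    return m
def detect(im,c,col,z,roi=None):
    m=mask(im,col); m[:, :]=m
    if roi is not None:
        r=np.zeros_like(m); r[roi[1]:roi[3],roi[0]:roi[2]]=255; m&=r
    m=cv2.morphologyEx(m,cv2.MORPH_CLOSE,np.ones((5,5),np.uint8))
    cs,_=cv2.findContours(m,cv2.RETR_EXTERNAL,cv2.CHAIN_APPROX_NONE)
    k=max(cs,key=cv2.contourArea); hull=cv2.convexHull(k).reshape(-1,2)
    P=plane(c,hull,z)[:,:2]
    (ctr,(w,h),a)=cv2.minAreaRect((P*1000).astype(np.float32))
    a=np.radians(a)
    if w<h: w,h=h,w; a+=np.pi/2
    # a = heading of long side
    box=cv2.boxPoints((ctr,(w,h),np.degrees(a)))/1000
    return np.array(ctr)/1000,w/1000,h/1000,a%np.pi,box
def look(ctr,rim,th,col,name,dist=.25,op=None):
    y=np.array([np.cos(th),np.sin(th)]);zt=np.array([y[1],-y[0]])
    p=np.array(ctr)+.066*zt
    arm.movep((p[0],p[1],rim+dist-.069),down(th)); arm.pause(.15)
    im,c=shot('wrist',name)
    ctr,w,h,a,box=detect(im,c,col,rim)
    b=np.c_[box,np.full(4,rim)]
    im2=im.copy(); cv2.polylines(im2,[proj(c,b).astype(int)],True,(255,0,255),1); cv2.imwrite(f'pics/{name}_d.png',im2)
    print(col,'ctr',ctr.round(4),'size',round(w,4),round(h,4),'yaw',round(a,4))
    return ctr,a
E
python3 - <<'E'
from h import *
arm.movep((.50,0.,.36),down(1.3))
look((.4575,-.3126),.168,1.43,'yellow','y1'); st()
E
```

```text
yellow ctr [ 0.4517 -0.3296] size 0.2592 0.1509 yaw 1.4731
t 10.88 p [ 0.5234 -0.32    0.3496] q [ 1.09  0.74 -1.13  1.45  0.67  1.37  1.37] F [-0.2  0.5 -0.2] o 0.601
```

View pics/y1_d.png

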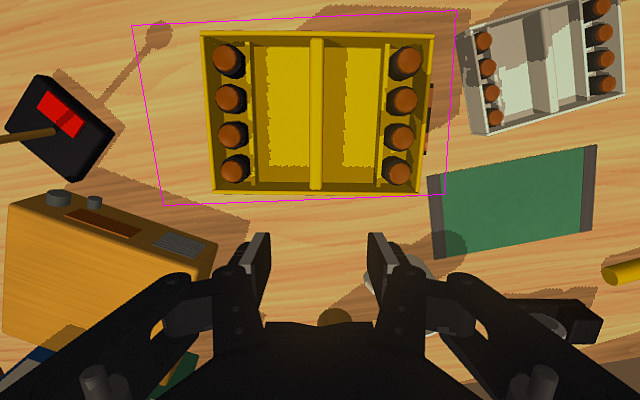

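Run:
```python
from h import *
im,c=load('y1'); h=cv2.cvtColor(im,cv2.COLOR_BGR2HSV)
for n,(x,y) in dict(rim=(300,34),rimb=(300,191),rimL=(203,100),rimR=(434,60),wall=(318,100),floor=(280,100),shad=(450,70),wood=(560,160),woodt=(300,10),sh2=(400,12)).items(): print(n,h[y-1:y+2,x-1:x+2].reshape(-1,3).mean(0).round(),h[y,x])
HS['yellow'][0]=(22,200,60)
for lo in ((22,200,60),(23,215,60)):
    HS['yellow'][0]=lo; r=detect(im,c,'yellow',.168); print(r[:4],proj(c,np.c_[r[4],np.full(4,.168)]).round())
```

```text
rim [ 24. 255. 195.] [ 23 255 202]
rimb [ 22. 253. 152.] [ 22 255 160]
rimL [ 21. 148. 198.] [ 21 121 196]
rimR [ 14. 155. 162.] [ 14 154 166]
wall [ 25. 255. 199.] [ 25 255 199]
floor [ 25. 255. 198.] [ 25 255 198]
shad [ 15. 156. 163.] [ 15 155 163]
wood [ 65. 104. 109.] [ 64 101 109]
woodt [ 22. 129. 195.] [ 23 128 195]
sh2 [ 15. 157. 158.] [ 15 157 158]
(array([ 0.45647626, -0.31456229]), 0.18858108520507813, 0.1346235809326172, np.float64(1.421611901483056)) [[199.  30.]
 [212. 194.]
 [419. 196.]
 [435.  33.]]
(array([ 0.45654547, -0.3145173 ]), 0.1884556121826172, 0.13451466369628906, np.float64(1.421874888640701)) [[199.  31.]
 [212. 194.]
 [419. 196.]
 [435.  33.]]
```

```bash
cat >> h.py <<'E'
HS['yellow'][0]=(22,210,60)
G=.030+.054
def pick(ctr,th,zb,lift,op=.6,eff=70):
    x,y=ctr
    arm.move_gripper(op)
    arm.movep((x,y,zb+G+.07),down(th))
    arm.line_to((x,y,zb+G),velocity=.12); st()
    arm.move_gripper(0.0,effort=eff); o=arm.read_opening()
    p=arm.read_tool_pos(); print('closed',round(o,3),np.round(p,4))
    arm.line_to((x,y,lift+G),velocity=.15); arm.pause(.1); st(); return o
def place(ctr,th,zb,via,gap=.0012,op=.6):
    """via = underside travel height"""
    x,y=ctr
    arm.line_to((x,y,via+G),velocity=.22,ori=down(th)); st()
    arm.line_to((x,y,zb+G+.02),velocity=.12)
    arm.line_to((x,y,zb+G+gap),velocity=.04); arm.pause(.15); st()
    arm.move_gripper(op); arm.pause(.1)
    arm.line_to((x,y,zb+G+.08),velocity=.15)
E
python3 - <<'E'
from h import *
o=pick((.4565,-.3145),1.4217,.126,.18)
print(o); cv2.imwrite('pics/top2.png',snapshot('top'))
E
```

```text
t 12.29 p [ 0.4574 -0.3143  0.2107] q [ 1.17  0.81 -1.05  1.8   0.81  1.04  1.22] F [ 0.4 -0.5  0.2] o 0.598
closed 0.128 [ 0.457  -0.3138  0.2109]
t 13.34 p [ 0.455  -0.3148  0.2619] q [ 1.2   0.75 -1.1   1.74  0.73  1.14  1.29] F [ 0.1 -0.1 -7.1] o 0.128
0.12751807669728185
```

View pics/top2.png

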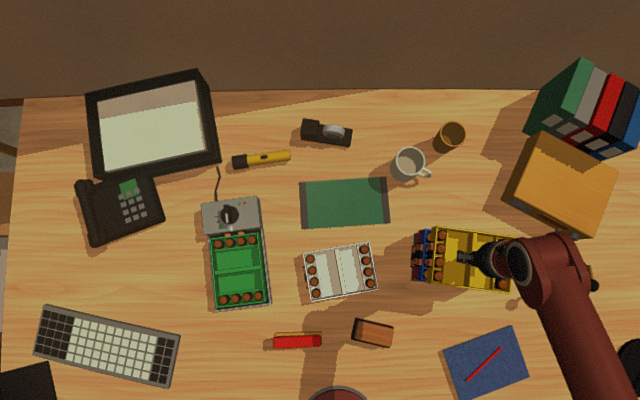

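Run:
```python
from h import *
place((.622,-.030),1.57,.002,.16)
st()
look((.622,-.030),.044,1.57,'yellow','y2')
look((.4565,-.3145),.126,1.42,'blue','b1')
st()
```

```text
t 15.04 p [ 0.6217 -0.0317  0.2437] q [ 0.56  0.84 -1.04  1.56  0.76  1.19  0.94] F [-0.4 -0.8 -7.8] o 0.128
t 17.11 p [ 0.622  -0.0301  0.0871] q [ 0.5   1.02 -0.9   1.68  0.96  0.95  0.79] F [-0.7 -1.1 -5.8] o 0.128
t 18.35 p [ 0.6215 -0.0304  0.1654] q [ 0.53  0.92 -0.97  1.64  0.86  1.06  0.87] F [ 0.3 -0.4 -0.3] o 0.598
yellow ctr [ 0.6208 -0.0321] size 0.1885 0.1341 yaw 1.5703
blue ctr [ 0.4563 -0.3162] size 0.1893 0.1346 yaw 1.4432
t 20.5 p [ 0.5225 -0.323   0.3068] q [ 1.09  0.77 -1.09  1.51  0.7   1.29  1.34] F [-0.4  0.6 -0.6] o 0.599
```

View pics/y2_d.png

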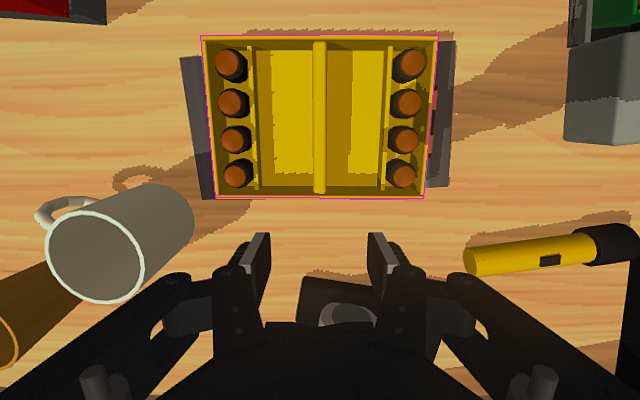

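View pics/b1_d.png

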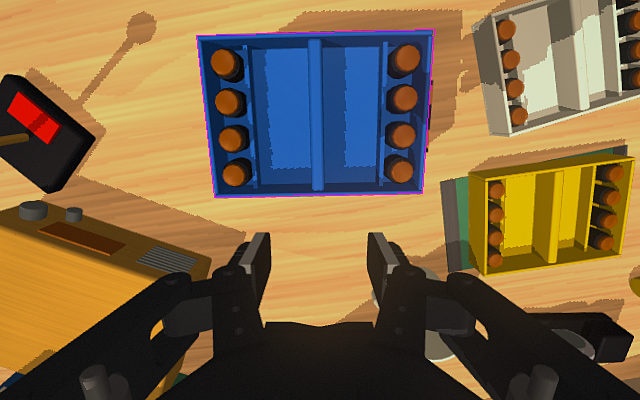

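Run:
```python
from h import *
o=pick((.4563,-.3148),1.443,.084,.15)
assert o>.1
place((.621,-.0305),1.57,.044,.15)
look((.621,-.030),.086,1.57,'blue','b2')
look((.4565,-.3145),.084,1.43,'red','r1')
st()
```

```text
t 21.92 p [ 0.4571 -0.3146  0.1687] q [ 1.14  0.85 -1.    1.83  0.88  0.97  1.2 ] F [-0.4 -0.8  0.4] o 0.596
closed 0.127 [ 0.4566 -0.3149  0.1688]
t 23.05 p [ 0.455  -0.3149  0.2321] q [ 1.18  0.78 -1.07  1.77  0.77  1.08  1.28] F [ 0.   0.2 -6.9] o 0.121
t 24.69 p [ 0.6206 -0.0322  0.2336] q [ 0.56  0.85 -1.02  1.58  0.77  1.17  0.93] F [-0.5 -0.3 -6.2] o 0.132
t 26.32 p [ 0.621  -0.0305  0.129 ] q [ 0.52  0.96 -0.93  1.66  0.9   1.    0.83] F [-1.1  0.5 -5.5] o 0.125
blue ctr [ 0.6202 -0.0325] size 0.1885 0.1336 yaw 1.5704
red ctr [ 0.4559 -0.3185] size 0.1894 0.1348 yaw 1.4228
t 29.68 p [ 0.5228 -0.3222  0.2652] q [ 1.08  0.81 -1.07  1.57  0.74  1.22  1.31] F [-0.1  0.5  0.9] o 0.601
```

View pics/b2_d.png

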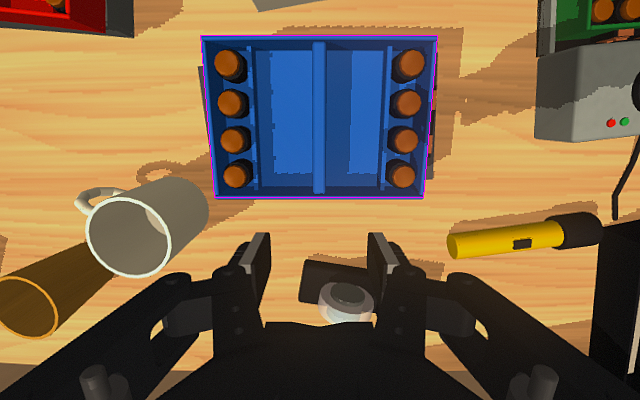

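View pics/r1_d.png

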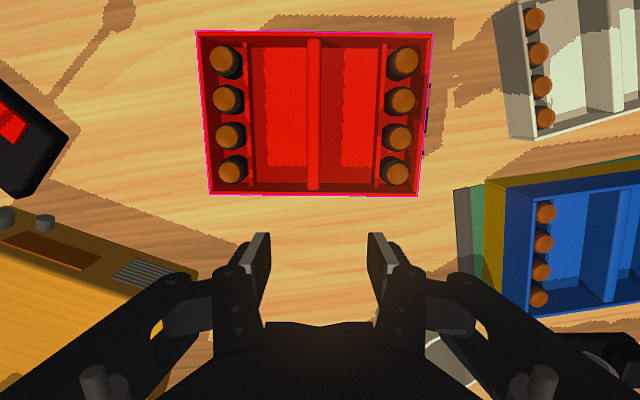

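Run:
```python
from h import *
look((.432,.270),.054,.112,'green','g1',dist=.28)
st()
im,c=load('g1'); cv2.imwrite('pics/g1z.png',cv2.resize(im[0:260,150:520],None,fx=2.1,fy=2.1,interpolation=cv2.INTER_CUBIC))
```

```text
green ctr [0.434  0.2699] size 0.189 0.1346 yaw 0.1096
t 31.82 p [0.4398 0.2038 0.2649] q [ 0.03  0.5  -0.75  1.93  0.44  0.88 -0.83] F [0.6 0.5 0.3] o 0.606
```

View pics/g1z.png

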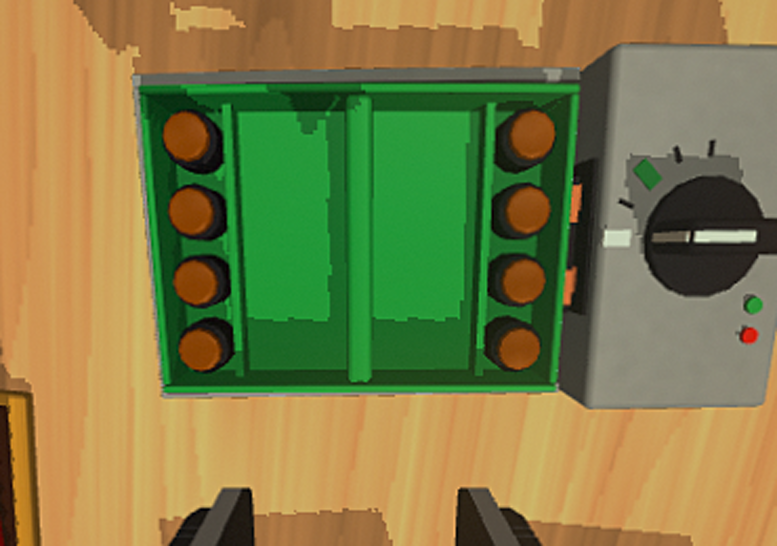

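View pics/g1_d.png

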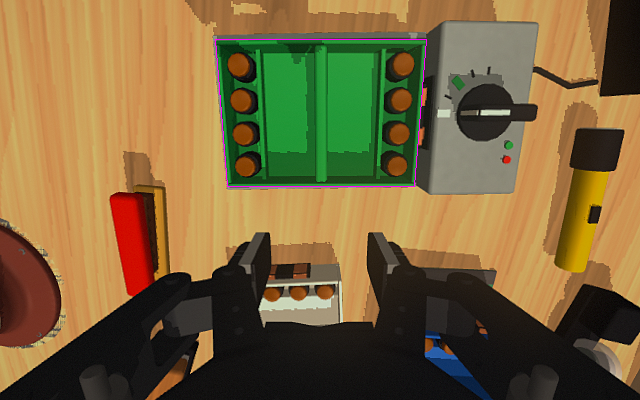

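Run:
```python
from h import *
o=pick((.4355,.2705),.1096,.012,.16)
assert o>.1
place((.6208,-.0305),1.57,.086,.16)
look((.621,-.030),.128,1.57,'green','g2')
arm.movep((.44,.204,.265),down(.112));arm.pause(.15)
im,c=shot('wrist','c1'); st()
cv2.imwrite('pics/c1z.png',cv2.resize(im[0:260,150:520],None,fx=2.1,fy=2.1,interpolation=cv2.INTER_CUBIC))
```

```text
t 33.32 p [0.4361 0.2706 0.0968] q [-0.27  0.77 -0.52  2.    0.71  0.56 -1.17] F [-0.   1.   0.5] o 0.597
closed 0.128 [0.4351 0.2707 0.0968]
t 34.99 p [0.435  0.27   0.2428] q [-0.12  0.57 -0.72  1.88  0.48  0.88 -0.97] F [-0.3 -0.1 -7.6] o 0.126
t 36.75 p [ 0.6204 -0.0297  0.2439] q [ 0.58  0.86 -1.09  1.57  0.8   1.22  0.9 ] F [-0.3  1.2 -7.8] o 0.127
t 38.12 p [ 0.6208 -0.0304  0.171 ] q [ 0.56  0.94 -1.03  1.63  0.89  1.1   0.84] F [-0.  -0.5 -7.5] o 0.127
green ctr [ 0.619  -0.0321] size 0.1885 0.1346 yaw 1.5704
t 41.86 p [0.4404 0.2038 0.2649] q [ 0.07  0.52 -0.81  1.92  0.48  0.9  -0.87] F [ 0.9 -0.1  0.1] o 0.6
```

View pics/g2_d.png

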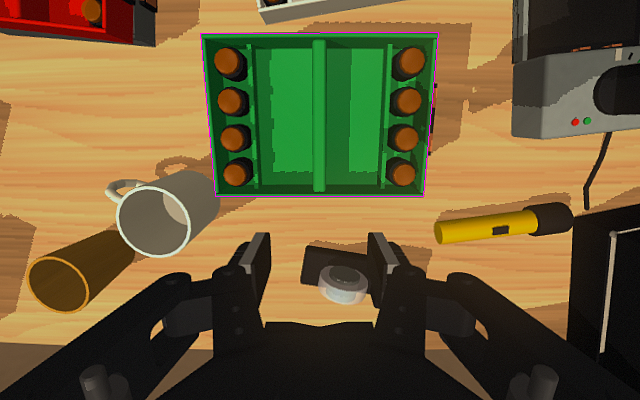

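View pics/c1z.png

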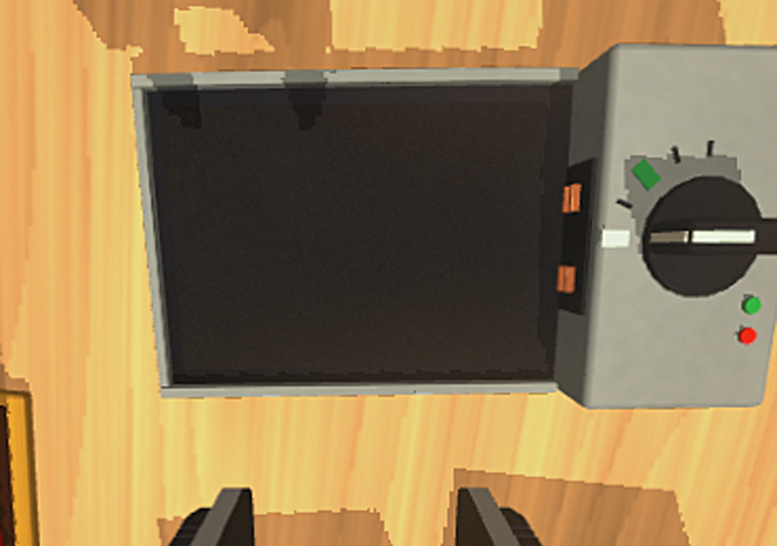

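Run:
```python
from h import *
im,c=load('c1')
pc=lambda pts:[(150+(a+.5)/2.1-.5,(b+.5)/2.1-.5) for a,b in pts]
P=plane(c,pc([(133,75),(162,396),(557,390),(578,68)]),.020)[:,:2]
for i in range(4):
    d=P[(i+1)%4]-P[i];print(P[i].round(4),np.linalg.norm(d).round(4),np.arctan2(d[1],d[0]).round(4))
yaw=np.arctan2(*((P[2]-P[1])+(P[3]-P[0]))[::-1]);u=np.array([np.cos(yaw),np.sin(yaw)]);v=np.array([-u[1],u[0]])
mid=(P[0]+P[1])/2; print('yaw',yaw,'origin via rails',mid+.107*u, 'mid all y', ((P@v).mean()))
# inner
I=plane(c,pc([(146,88),(172,386)]),.020)[:,:2]; print('inner end mid +.102', I.mean(0)+.102*u, np.linalg.norm(I[0]-I[1]))
C=plane(c,pc([(618,44),(590,407),(763,405)]),.058)[:,:2]; print('console',C.round(4),np.linalg.norm(C[0]-C[1]),np.arctan2(*(C[0]-C[1])[::-1])-np.pi/2, 'org',C[:2].mean(0)-.108*u)
B=plane(c,pc([(692,237),(754,236)]),.098)[:,:2];d=B[0]-B[1];print('ptr',np.arctan2(d[1],d[0])%6.283-np.pi)
```

```text
[0.3186 0.3373] 0.1577 -1.4504
[0.3375 0.1807] 0.2131 0.1259
[0.5489 0.2075] 0.1573 1.6984
[0.5289 0.3635] 0.212 -3.0176
yaw 0.12498728183283954 origin via rails [0.43420241 0.27232895] mid all y 0.2160759873927034
inner end mid +.102 [0.43507333 0.2722092 ] 0.1463303870771624
console [[0.5322 0.3631]
 [0.5523 0.2084]
 [0.6364 0.2188]] 0.15599326473712302 0.12936359335126202 org [0.43511483 0.2722972 ]
ptr 0.138405529261032
```

Run:
```python
from h import *
o=pick((.4559,-.3170),1.4228,.042,.17)
assert o>.1
th=.12
for p in [(.50,-.02,.17+G,.8),(.434,.2725,.17+G,th),(.434,.2725,.045+G,th)]:
    arm.line_to(p[:3],velocity=.22,ori=down(p[3]))
st()
f0=arm.read_ft_force()[2]
for z in (.027,.022,.018,.0155,.0135):
    arm.line_to((.434,.2725,z+G),velocity=.04); arm.pause(.1); f=np.array(arm.read_ft_force()); print(z,f.round(1),np.round(arm.read_tool_pos(),4))
    if f[2]-f0>6: print('contact');break
cv2.imwrite('pics/side3.png',snapshot('side'));cv2.imwrite('pics/top3.png',snapshot('top'))
```

```text
t 44.71 p [ 0.4565 -0.3167  0.1265] q [ 1.15  0.94 -1.02  1.86  1.    0.96  1.08] F [ 0.2 -0.1  0.7] o 0.599
closed 0.128 [ 0.4562 -0.3172  0.1268]
t 46.25 p [ 0.4551 -0.317   0.2525] q [ 1.22  0.79 -1.17  1.75  0.8   1.16  1.24] F [ 0.4  0.2 -6.1] o 0.128
t 50.0 p [0.4348 0.2731 0.1298] q [-0.22  0.73 -0.59  1.98  0.68  0.64 -1.14] F [-0.9 -0.1 -6.8] o 0.123
0.027 [ 0.4  0.2 -7.7] [0.4341 0.2727 0.1111]
0.022 [-1.4  0.1 -5.9] [0.434  0.2725 0.1059]
0.018 [ 0.2  1.  -6.5] [0.434  0.2725 0.102 ]
0.0155 [ 0.4  0.4 -6.8] [0.434  0.2725 0.0995]
0.0135 [-0.   0.3 -6.4] [0.434  0.2725 0.0975]
```

View pics/side3.png

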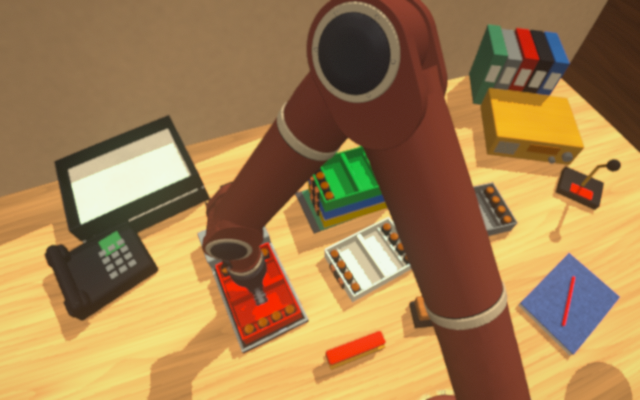

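View pics/top3.png

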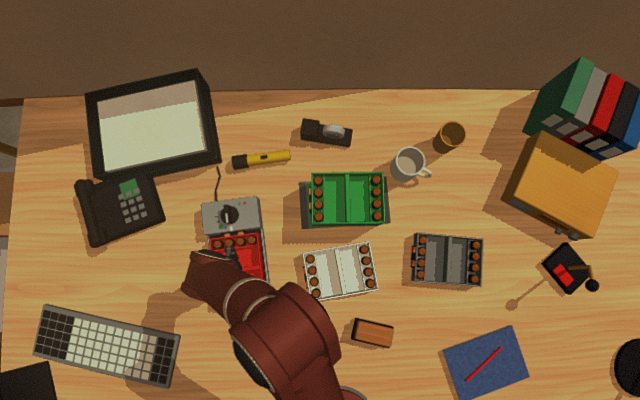

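Run:
```python
from h import *
arm.line_to((.434,.2725,.0125+G),velocity=.03); arm.pause(.1); st()
arm.move_gripper(.6); arm.pause(.3)
arm.line_to((.434,.2725,.10+G),velocity=.15)
look((.432,.272),.054,.12,'red','r2',dist=.28); st()
im,c=load('r2'); cv2.imwrite('pics/r2z.png',cv2.resize(im[0:260,150:520],None,fx=2.1,fy=2.1,interpolation=cv2.INTER_CUBIC))
```

```text
t 52.58 p [0.4341 0.2726 0.0968] q [-0.26  0.78 -0.54  2.    0.74  0.57 -1.19] F [-0.7 -0.4 -2.6] o 0.129
red ctr [0.4342 0.2706] size 0.1896 0.135 yaw 0.1219
t 54.77 p [0.4391 0.2071 0.2637] q [ 0.05  0.52 -0.79  1.92  0.47  0.9  -0.85] F [ 1.2 -0.2  0.2] o 0.603
```

View pics/r2z.png

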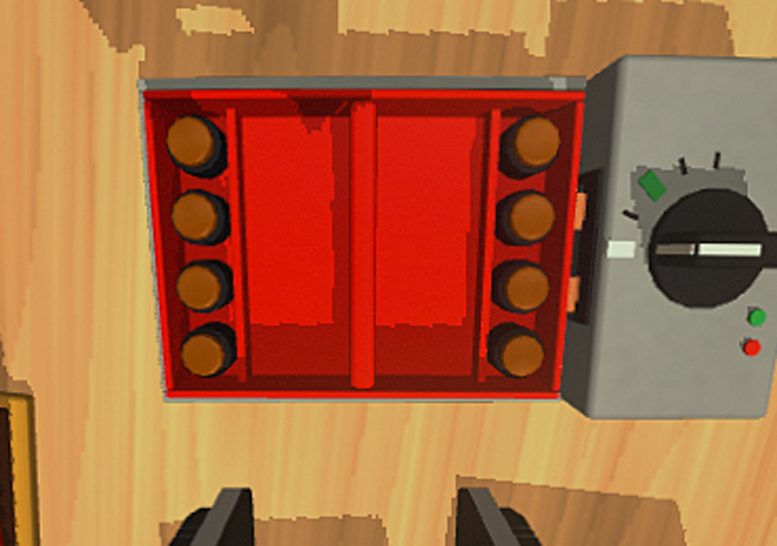

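Run:
```python
from h import *
x,y=.583,.2924
arm.line_to((.5,.25,.30),velocity=.25)
arm.movep((x,y,.22),down(1.69)); st()
arm.line_to((x,y,.146),velocity=.12)
arm.move_gripper(0.0,effort=40); st()
for h in np.linspace(1.69,.88,6)[1:]:
    arm.movep((x,y,.146),down(h))
arm.pause(.1); st()
arm.move_gripper(0.6); arm.line_to((x,y,.22),velocity=.15)
arm.movep((.44,.204,.265),down(.112));arm.pause(.15)
im,c=shot('wrist','c2'); st()
cv2.imwrite('pics/c2z.png',cv2.resize(im[0:220,330:550],None,fx=2.7,fy=2.7,interpolation=cv2.INTER_CUBIC))
cv2.imwrite('pics/top4.png',snapshot('top'))
print('red',detect(im,c,'red',.054,(180,0,460,210))[:4])
```

```text
t 56.47 p [0.5825 0.2922 0.2201] q [ 0.04  0.94 -1.09  1.5   0.86  1.24  0.51] F [ 0.6  0.1 -0.1] o 0.598
t 57.65 p [0.5832 0.2927 0.1469] q [ 0.02  1.02 -1.03  1.55  0.94  1.13  0.45] F [-0.5 -1.3  3.5] o 0.152
t 59.08 p [0.5835 0.2937 0.1469] q [-0.04  0.95 -0.87  1.56  0.81  1.03 -0.26] F [0.5 2.8 6.6] o 0.156
t 61.11 p [0.441  0.2047 0.2644] q [ 0.11  0.55 -0.88  1.92  0.52  0.92 -0.92] F [-0.8 -0.3  0.8] o 0.6
red (array([0.43412991, 0.27056415]), 0.18949703979492188, 0.13493209838867187, np.float64(0.11990768791497601))
```

View pics/c2z.png

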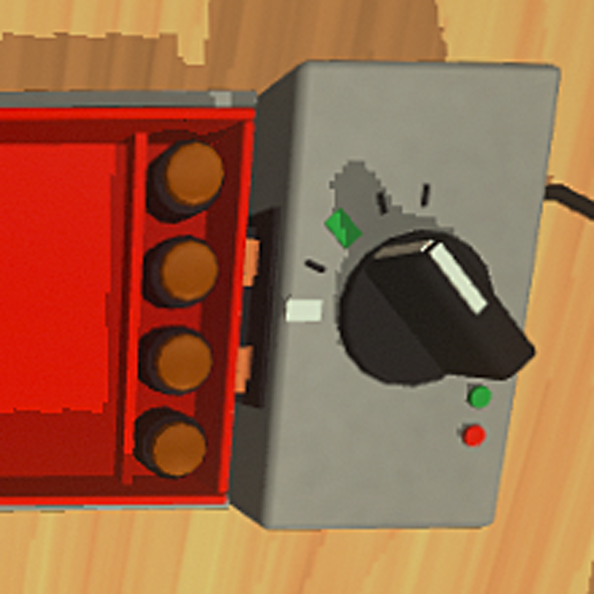

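View pics/top4.png

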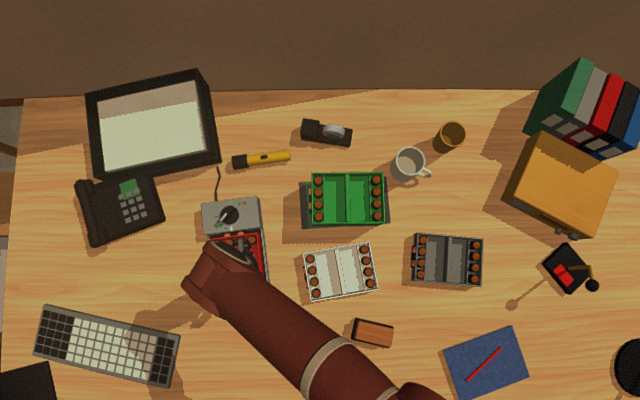

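Run:
```python
from h import *
im,c=load('c2')
pc=lambda pts:[(330+(a+.5)/2.7-.5,(b+.5)/2.7-.5) for a,b in pts]
B=plane(c,pc([(436,247),(483,308)]),.098);d=B[0]-B[1];print('ptr',np.arctan2(d[1],d[0])%6.283)
M=plane(c,pc([(303,309),(343,228)]),.058);D=plane(c,pc([(417,307)]),.066)[0];print(D)
for m in M: print(np.arctan2(*(m-D)[1::-1])%6.283)
look((.4565,-.3145),.042,1.43,'grey','gr1',dist=.30); st()
```

```text
ptr 2.463426824929578
[0.58235662 0.2914426  0.066     ]
3.2789617173937966
2.446407676696211
grey ctr [ 0.4535 -0.3197] size 0.1881 0.1346 yaw 1.4552
t 63.29 p [ 0.5223 -0.3228  0.2733] q [ 1.13  0.89 -1.24  1.55  0.86  1.33  1.22] F [ 0.5  0.6 -0.9] o 0.601
```

View pics/gr1_d.png

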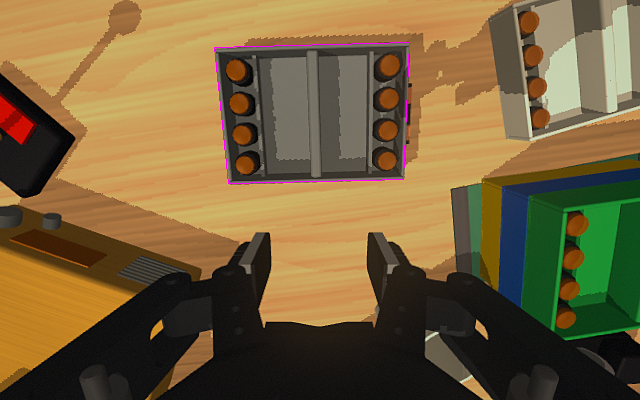

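Run:
```python
from h import *
arm.line_to((.55,-.2,.30),velocity=.25)
ctr,a=look((.621,-.030),.128,1.57,'green','g3')
assert abs(ctr[0]-.619)<.006 and abs(ctr[1]+.032)<.006
o=pick((.620,-.0305),a,.086,.17)
assert o>.1
place((.4545,-.318),1.455,.042,.15)
look((.4545,-.318),.084,1.45,'green','g4')
arm.line_to((.55,-.2,.30),velocity=.25)
look((.621,-.030),.086,1.57,'blue','b3'); st()
```

```text
green ctr [ 0.619  -0.0318] size 0.189 0.1347 yaw 1.5706
t 66.45 p [ 0.6205 -0.03    0.1706] q [ 0.58  0.98 -1.11  1.63  0.95  1.16  0.79] F [-0.3  0.6  0.2] o 0.6
closed 0.122 [ 0.6203 -0.0304  0.1709]
t 67.7 p [ 0.6192 -0.0313  0.2518] q [ 0.61  0.9  -1.18  1.56  0.85  1.28  0.87] F [ 1.1 -0.1 -7.6] o 0.13
t 69.36 p [ 0.4554 -0.3164  0.2345] q [ 1.24  0.86 -1.24  1.77  0.88  1.19  1.19] F [ 0.1 -0.6 -6.5] o 0.123
t 71.01 p [ 0.4546 -0.318   0.127 ] q [ 1.19  0.99 -1.11  1.86  1.06  1.03  1.07] F [ 0.  -0.3 -7.3] o 0.131
green ctr [ 0.4533 -0.3192] size 0.1894 0.1344 yaw 1.4527
blue ctr [ 0.6206 -0.0325] size 0.1887 0.1344 yaw 1.568
t 74.66 p [ 0.6869 -0.0329  0.2673] q [ 0.52  0.94 -1.13  1.33  0.85  1.38  0.97] F [ 0.8  1.1 -0.6] o 0.598
```

View pics/g4_d.png

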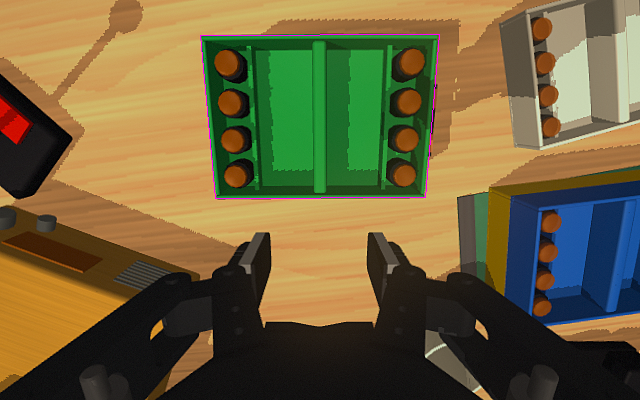

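View pics/b3_d.png

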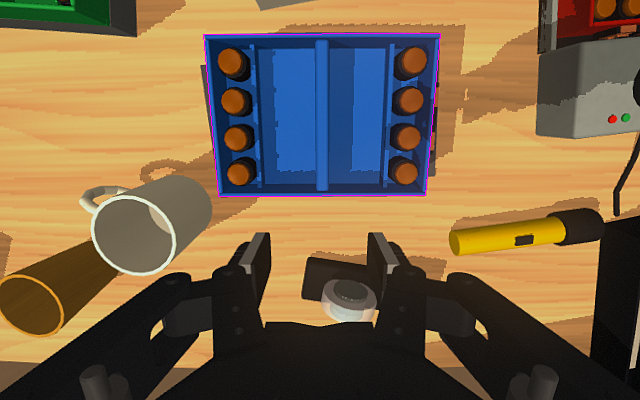

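Green landed flush on the grey tray, and blue is untouched. Next come blue, then yellow.

Run:
```python
from h import *
o=pick((.6210,-.0308),1.568,.044,.17)
assert o>.1
place((.4545,-.318),1.454,.084,.17)
look((.4545,-.318),.126,1.45,'blue','b4')
arm.line_to((.55,-.2,.30),velocity=.25)
look((.621,-.030),.044,1.57,'yellow','y3'); st()
```

```text
t 76.08 p [ 0.6215 -0.0303  0.1285] q [ 0.56  1.02 -1.05  1.66  0.99  1.08  0.77] F [0.  0.3 0.5] o 0.601
closed 0.123 [ 0.6213 -0.0305  0.129 ]
t 77.61 p [ 0.6204 -0.0313  0.2524] q [ 0.6   0.88 -1.16  1.56  0.84  1.27  0.88] F [-0.6 -0.6 -6.4] o 0.132
t 79.27 p [ 0.4552 -0.3165  0.2543] q [ 1.25  0.83 -1.23  1.75  0.84  1.2   1.23] F [-0.1  0.5 -6.5] o 0.127
t 80.73 p [ 0.4546 -0.318   0.169 ] q [ 1.21  0.93 -1.14  1.83  0.97  1.07  1.13] F [-0.6  0.9 -6.2] o 0.13
blue ctr [ 0.4537 -0.3197] size 0.1884 0.1345 yaw 1.4545
yellow ctr [ 0.6211 -0.0322] size 0.1885 0.1344 yaw 1.5656
t 84.4 p [ 0.687  -0.0327  0.2257] q [ 0.51  0.97 -1.09  1.37  0.87  1.3   0.95] F [-0.2 -0.1  0.9] o 0.603
```

View pics/b4_d.png

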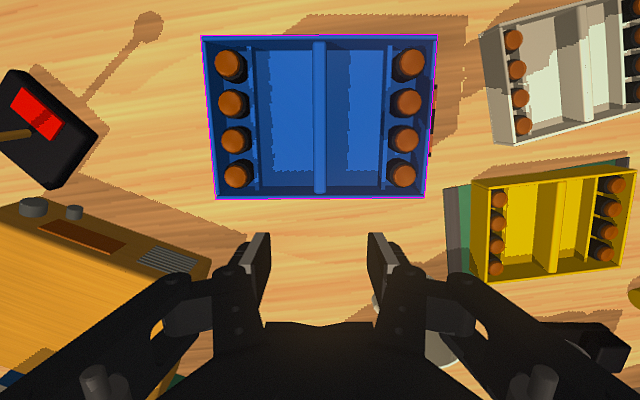

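View pics/y3_d.png

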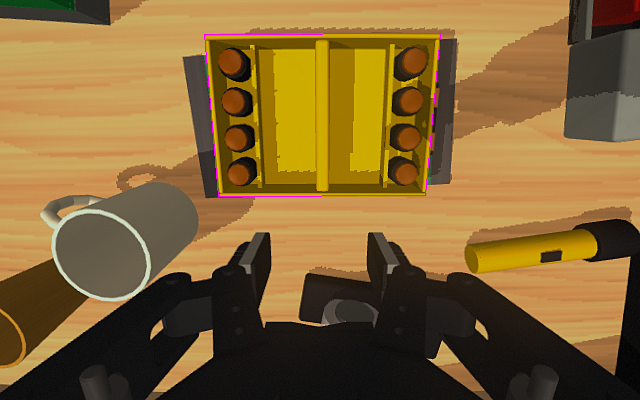

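Run:
```python
from h import *
o=pick((.6215,-.0306),1.5656,.002,.19)
assert o>.1
place((.4545,-.318),1.454,.126,.19)
look((.4545,-.318),.168,1.45,'yellow','y4')
arm.line_to((.52,-.2,.32),velocity=.25)
look((.4276,-.0123),.042,1.73,'white','wh1',dist=.28); st()
```

```text
t 85.82 p [ 0.6219 -0.0301  0.0863] q [ 0.54  1.06 -0.99  1.68  1.04  1.01  0.74] F [-0.1 -1.2  0.3] o 0.599
closed 0.127 [ 0.6219 -0.0302  0.0869]
t 87.76 p [ 0.6212 -0.0309  0.2728] q [ 0.6   0.85 -1.15  1.53  0.8   1.29  0.91] F [-0.   0.3 -7.8] o 0.129
t 89.42 p [ 0.4553 -0.3164  0.2744] q [ 1.25  0.8  -1.23  1.72  0.8   1.22  1.26] F [ 0.5  0.1 -6. ] o 0.124
t 90.7 p [ 0.4545 -0.318   0.2111] q [ 1.22  0.86 -1.17  1.79  0.89  1.12  1.19] F [-1.2  0.8 -7.3] o 0.13
yellow ctr [ 0.4538 -0.3197] size 0.1885 0.1345 yaw 1.4548
white ctr [ 0.4261 -0.0138] size 0.1885 0.1344 yaw 1.7312
t 94.3 p [ 0.4936 -0.0036  0.2531] q [ 0.69  0.73 -1.21  1.91  0.78  1.08  0.88] F [ 0.6  0.  -0.7] o 0.6
```

View pics/y4_d.png

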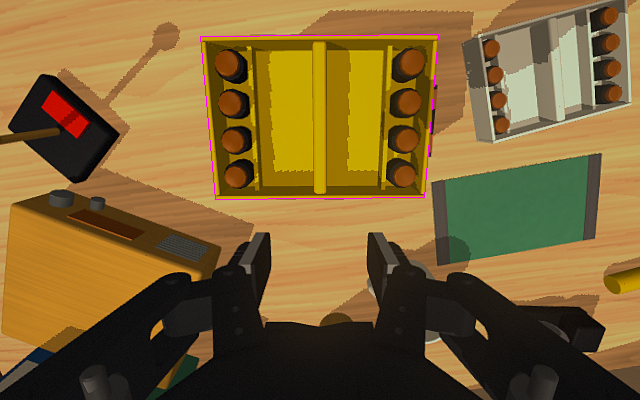

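View pics/wh1_d.png

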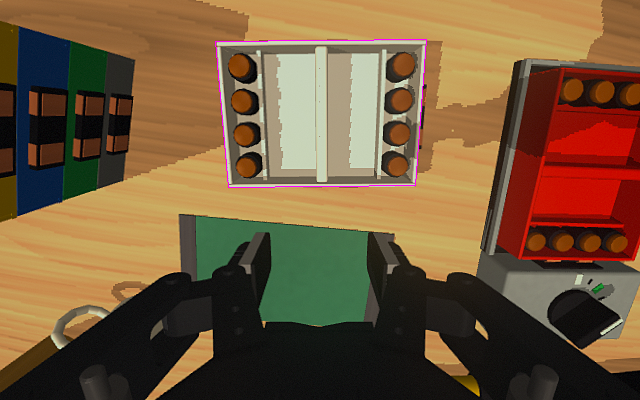

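Run:
```python
from h import *
for p,h in [((.427,-.0122,.07+G),1.73),((.427,-.0122,G),1.73),((.427,-.0122,.1+G),1.73),((.48,-.08,.225+G),1.6),((.4545,-.318,.225+G),1.454)]:
    q=arm.ik(p,down(h)); print(None if q is None else np.round(q,2))
o=pick((.427,-.0122),1.7312,0.0,.09)
assert o>.1
arm.line_to((.48,-.08,.225+G),velocity=.2,ori=down(1.6)); st()
place((.4545,-.318),1.454,.168,.22)
st()
look((.4545,-.318),.210,1.45,'white','wh2'); st()
```

```text
[ 0.66  0.78 -1.07  2.18  1.01  0.82  0.64]
[ 0.55  0.87 -0.9   2.23  1.22  0.69  0.47]
[ 0.7   0.74 -1.14  2.16  0.92  0.87  0.71]
[ 0.9   0.65 -1.27  1.85  0.68  1.16  0.99]
[ 1.25  0.74 -1.22  1.68  0.72  1.26  1.33]
t 95.8 p [ 0.4281 -0.0118  0.0847] q [ 0.56  0.88 -0.93  2.23  1.23  0.72  0.46] F [ 0.1 -0.6 -0. ] o 0.603
closed 0.131 [ 0.4273 -0.0119  0.0847]
t 97.09 p [ 0.4261 -0.0127  0.1728] q [ 0.68  0.75 -1.1   2.17  0.94  0.84  0.7 ] F [-0.3  0.1 -7.1] o 0.126
t 98.04 p [ 0.4786 -0.0796  0.3076] q [ 0.89  0.64 -1.25  1.86  0.66  1.15  1.01] F [ 0.3  0.8 -7.3] o 0.129
t 99.28 p [ 0.4551 -0.3156  0.3044] q [ 1.25  0.74 -1.21  1.69  0.72  1.24  1.33] F [-0.6  0.6 -7.9] o 0.124
t 100.47 p [ 0.4545 -0.318   0.2531] q [ 1.23  0.79 -1.16  1.75  0.79  1.15  1.27] F [ 0.6  0.1 -7.3] o 0.126
t 101.71 p [ 0.454  -0.3181  0.3312] q [ 1.26  0.71 -1.23  1.64  0.69  1.29  1.36] F [-0.  -0.6  0.3] o 0.599
white ctr [ 0.4534 -0.3198] size 0.1882 0.1346 yaw 1.4531
t 102.35 p [ 0.5187 -0.3266  0.3893] q [ 1.12  0.73 -1.2   1.38  0.67  1.48  1.4 ] F [-0.4  0.   0.1] o 0.599
```

View pics/wh2_d.png

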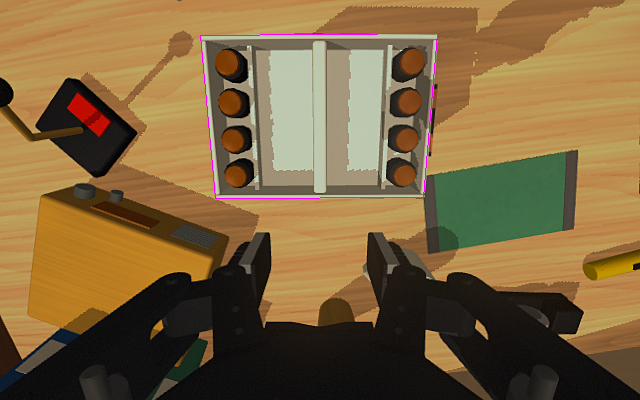

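Run:
```python
from h import *
arm.movep((.30,.48,.36),down(.3)) 
st()
arm.pause(6)
im,c=shot('top','t9'); im2,c2=shot('side','s9'); st()
```

```text
t 105.28 p [0.3009 0.4796 0.3598] q [-0.48  0.59 -0.97  1.57  0.5   1.25 -1.23] F [ 0.5 -0.9  0.1] o 0.601
t 111.38 p [0.3  0.48 0.36] q [-0.48  0.59 -0.97  1.57  0.5   1.25 -1.23] F [-0.1 -1.   0.5] o 0.601
```

View pics/t9.png

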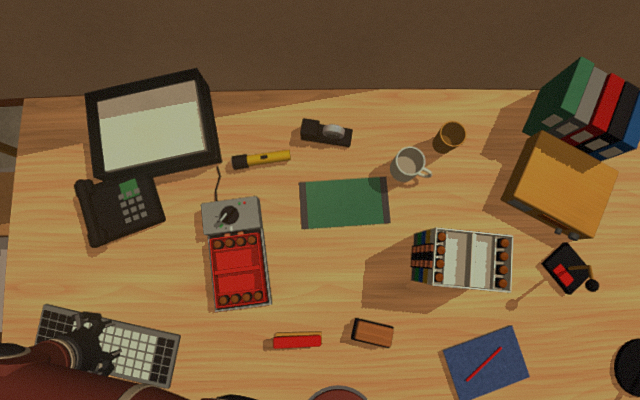

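View pics/s9.png

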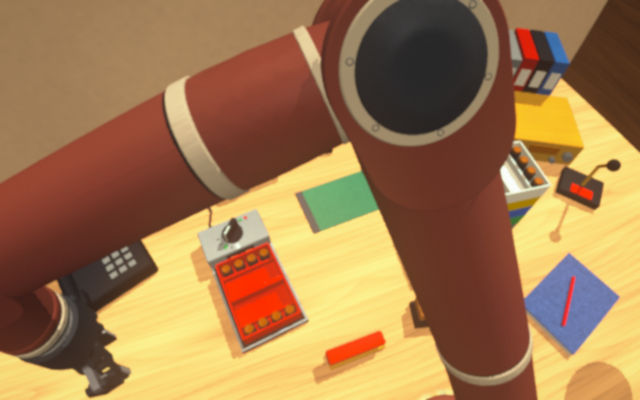

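Run:
```python
from h import *
a,c=load('t9')
for i in range(4):
    arm.pause(5); b=snapshot('top'); d=cv2.absdiff(cv2.GaussianBlur(a,(5,5),0),cv2.GaussianBlur(b,(5,5),0)).max(2); print(round(arm.read_time(),1),(d[200:310,400:530]>40).sum(),(d[190:310,195:280]>40).sum(),(d[140:200,220:440]>40).sum())
cv2.imwrite('pics/t10.png',b)
print('white',detect(b,c,'white',.21,(400,215,530,300))[:4])
ticket.finish_job()
```

```text
116.4 0 0 0
121.5 0 0 0
126.5 0 0 0
131.6 0 0 0
white (array([ 0.45314417, -0.3291174 ]), 0.1302373809814453, 0.044203887939453124, np.float64(3.0621275219293))
the job is handed in; nothing more can be done
```

I handed the job in at about 132 s of the 210 s, with every step carried out in the order you gave. I turned the dial to off and moved yellow, blue and green onto the blotter. Red then went onto the charger, contacts to the head, and I turned the dial to the green mark. Green went onto the grey tray, then blue, yellow and white on top.

My last checks, all from the camera pictures:

- **Charger:** red is 2 mm or less from where I measured the bed's middle. Its yaw of 0.120 rad matches the charger's 0.12, and it lies between the rails.
- **Dial:** the pointer heading was 2.46 rad and the green mark 2.45, so the dial is at about 0.8 rad.
- **Pile:** grey, green, blue, yellow and white measured within about 1 mm and 0.003 rad of each other when each was placed.
- **Mug, torch and knocks:** the mug and torch look unmoved. I saw no tray knocked aside, and the top view did not change over the last 20 s.

Three readings disagreed:

- **Bed position:** the bed's middle came out up to 4 mm different from the dial than from the rails. I put red in between, inside the 6 mm play.
- **Wrist camera:** it read about 1.7 mm off along the jaws, and I allowed for this.
- **White tray:** an automatic top-view reading after the last wait failed, because the colour mask caught only part of the tray. I relied on the unchanged top view and the earlier wrist-camera measurement instead.

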